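Hold the saucepan lid ready over the pan

ROBOT

A 7-joint arm with a two-finger parallel gripper is mounted at the origin on a cart in front of the work surface, level with it; the furniture and walls round the work are solid. World frame = base frame: x ahead of the robot, y to its left, z up, the work surface at z = 0. Lengths are in mm, angles in degrees, forces in N, time in s.
With the tool pointing down it reaches from about 400 to 850 mm from the base axis. Payload 4.4 kg.
Tool frame: the origin (TCP) lies on the centre line of the jaws, within the pads' length; the fingertips stand bot.nose_length ahead of it and the grasp point (between the pads) lies 5 mm behind it (bot.nose_length is the distance from the TCP to the fingertips, in mm); y points along the fingers, z is the direction in which the jaws open and shut, and the axes are right-handed (so a half turn about y gives the same grasp; the last joint's range is limited). The gripper opens to 94 mm and grips with 3 to 60 N. Pads are 16 mm wide; open, the fingers measure 119 mm over their backs; the gripper's body (75 mm by 177 mm) begins 78 mm behind the grasp point.
Start: joints at [-76.02, 36.005, 2.206, 86.941, -1.547, 57.084, -1.146], TCP at [198.14, 619.079, 219.478] pointing down, gripper open.
Joint ranges: [-175.42, 175.42], [-21.48, 121.26], [-71.46, 75.88], [10.55, 141.38], [-63.04, 243.04], [13.31, 113.54], [-168.57, 168.57]. Speed limits (degrees/s): [147.25, 147.25, 180, 180, 180, 180, 180].

INTERFACE

Orientations are given as [roll, pitch, yaw] about the fixed x, y, z axes, in that order (R = Rz(yaw) Ry(pitch) Rx(roll)).
In Python, from bench import get_state, eyes, bot gives the robot as it stands.
- The arm moves only by the tool arm_command, never from a script. Its argument "steps" is a list of rows, each a list of 5 numbers: the shift along the tool's x, y, z in m, then the turn about the tool's y in rad, then the gripper's target within -1 to 1 (shut at 1, half-way at 0, fully open at -1). A call has 1 to 20 rows; each row is the pose to reach, as a shift and turn from the pose commanded when the call began, along the tool's axes at that moment; what a row does not reach only later rows make up. A row lasts 1/12 s, in which the tool goes at most 41.7 mm and 7.16 degrees, less where a joint would pass 70% of its speed; a pose out of reach is approached as far as the arm can. A call with a gripper value outside its range is refused whole. The fingers move at their own pace and stop on an object; "squeeze" is the grip in N (left out, the last holds). Time passes only in rows, so rows that repeat a pose let the fingers close. It gives the time, the measured TCP pose, the force and the opening at its end, in the units of the state.
- get_state(): the state, without advancing time (a new reading comes with each control period).
- eyes.camera(name): name is "scene" or "side" or "wrist"; returns a dict with "image" (400x640x3 uint8, blue, green, red), "intrinsics" (3x3 intrinsics, pixels), "view" (4x4, takes a point from world to camera coordinates). Camera axes: x right, y up, looking along -z (the intrinsics and any distortion apply to the point x, -y, -z); pixel columns grow to the right and rows downward; lengths in mm; the calibration is good to about 2 mm. A picture is of the moment at which its call begins. There is no depth.
- bot.job_done(): hands the job in, once; it reports no verdict.
The state is a dict: "t": time; "q": joint angles; "qvel": joint speeds; "tau": joint torques, N m; "eef_pos": TCP position; "ee_rot": TCP orientation; "contact_force": force on the tool from outside, world axes, zero at the start; "torque": the same for the moment, N m; "width": opening from 0.0 (shut) to 1.0 (fully open).
Only numpy, scipy, OpenCV 4.12 (cv2) and the standard library are available. Lean on these libraries where they do the work, as an engineer would, in place of code of your own. Each camera call takes 0.05 s, during which the arm holds its last target.

TASK

Take the lid by its knob, draw it up out of the sloping lid rest, turn it level and hold it centred over the saucepan, about 5 cm above the rim, ready to be lowered. Do not let it touch the pan, and leave the pan, the salt shaker and the egg timer where they stand. Finish still gripping the lid, raised, level and motionless: do not put it down.

Things in the scene. Friction and masses are not known exactly. Their poses are not given: they have to be found in the camera images.
- lid: round steel saucepan lid, 164 mm in diameter, 0.2 to 0.4 kg, slightly domed: 5 mm thick at the rim, 14 mm in the middle. Origin: centre of its flat underside; its z axis points out of the top, through the knob. In the rest it leans 0.70 rad from level: its z axis points up and towards the robot's side, its x axis points up the slope. Round: its spin does not matter.
- lid_knob (a point): middle of the lid's black cylindrical knob, 43 mm from the lid's origin along the lid's z axis. The knob is 28 mm in diameter and reaches from 28 to 56 mm along that axis, on a thinner neck 14 mm in diameter; take it along the lid's axis, with the fingers on opposite sides.
- lid_rest: fixed lid rest: wooden foot 170 x 140 x 12 mm, two sloping steel bars under the lid; at their lower ends two pegs with black heads carry the lid's lower rim and hook 6 mm over it, so slide the lid 12 mm or more up the slope before lifting it off. Origin: centre of the foot's underside, 85 mm below the lid's origin; at yaw 0 the slope rises to +x; yaw up to 0.35 either way.
- saucepan: small open steel saucepan without its lid, loose, standing on a cork trivet 11 mm thick; 162 mm across the rim, 70 mm high, black handle reaching 208 mm from its axis along its +y, 75 mm above its underside. Origin: centre of its underside.
- pan_mouth (a point): centre of the saucepan's mouth, at the height of the rim, 70 mm above the pan's underside
- salt_shaker: salt shaker, 44 mm in diameter, 90 mm tall, loose bystander behind the work; origin: centre of its underside
- egg_timer: round black and cream kitchen timer, 59 mm in diameter, 59 mm tall, loose bystander on the right, before the sink; origin: centre of its underside

How it is judged:
By the outcome, as a careful person would: the job done as asked, in the order asked, and still so for the second after the job is handed in, while the arm keeps its last pose, push and grip.
It also fails if it takes over 32 s, if anything falls off the work surface, if the arm or the gripper's body presses on something with over 40 N, if the wrist force passes 120 N, or if a joint passes its speed limit or range.

## Working session

There is one attempt and no reset: what is moved stays moved. The work goes in short steps, Python scripts to look and compute and a tool call to move; the robot and the scene stay as the last step left them, time stands still between calls to the robot, and variables do not carry over. Pictures are saved under pics/ and viewed, and the job is handed in when it is done.

Besides the shell and the picture viewer there is one more tool, called after "Call:" as name(argument=value, ...), one argument or row to a line, values as JSON. arm_command: Moves the arm, as the interface text tells. Its arguments: {"type":"object","properties":{"steps":{"type":"array","items":{"type":"array","items":{"type":"number"}}},"squeeze":{"type":"number"}},"required":["steps"]}

```bash
mkdir -p pics; ls; python3 - <<'E'
from bench import get_state, eyes, bot
import cv2, numpy as np
s=get_state(); print(s); print(bot.nose_length, [a for a in dir(bot) if a[0]!='_'])
for n in ["scene","side","wrist"]:
    c=eyes.camera(n); cv2.imwrite(f"pics/{n}0.png",c["image"]); print(n,c["intrinsics"],c["view"],[k for k in c])
    np.savez(f"{n}0.npz",K=c["intrinsics"],V=c["view"])
E
```

```text
pics
{'t': 0.0, 'q': array([-76.01736973,  36.05686191,   2.20337635,  86.99385931,
        -1.54860356,  57.08468483,  -1.14347456]), 'qvel': array([ 0.01907277, -0.10510065,  0.02475651,  0.05724741, -0.07915846,
       -0.00212785, -0.00535312]), 'tau': array([ 6.92951908e-04, -5.49721813e+01,  1.14393957e+00, -1.86640978e+01,
       -5.21097437e-02,  2.34929973e-02,  1.56346846e-04]), 'eef_pos': array([197.97089606, 618.45902077, 218.5895424 ]), 'ee_rot': array([-9.01057188e+01, -3.69477492e-04, -1.77517401e+01]), 'contact_force': array([ 0.00779239, -0.06320377, -0.42620832]), 'torque': array([ 0.03390954, -0.01980827, -0.01538111]), 'width': 1.0022258073914745}
14.0 ['IKError', 'job_done', 'nose_length']
scene [[438.22197596   0.         327.44238873]
 [  0.         438.22197596 198.31701959]
 [  0.           0.           1.        ]] [[ 6.38877074e-01 -7.69130911e-01  1.65446724e-02 -4.11323507e+02]
 [ 5.71161385e-01  4.88621849e-01  6.59563008e-01 -3.72364044e+02]
 [-5.15374385e-01 -4.11930006e-01  7.51467173e-01 -8.10706868e+02]
 [ 0.00000000e+00  0.00000000e+00  0.00000000e
[... 220 characters left out ...]
 1.22687511e-02 -5.85336322e+02]
 [ 6.20158650e-02  4.36821937e-01  8.97407727e-01 -9.90986261e+01]
 [-1.53623313e-01 -8.84246022e-01  4.41031575e-01 -1.28166522e+03]
 [ 0.00000000e+00  0.00000000e+00  0.00000000e+00  1.00000000e+00]] ['image', 'intrinsics', 'view']
wrist [[341.92872491   0.         318.76919463]
 [  0.         341.92872491 195.4409836 ]
 [  0.           0.           1.        ]] [[ 3.05694709e-01  9.52128787e-01 -1.23246517e-03 -6.48771344e+02]
 [-9.23081824e-01  2.96050970e-01 -2.45507167e-01  2.56918044e+01]
 [-2.33389568e-01  7.61879080e-02  9.69393992e-01 -3.90765541e+02]
 [ 0.00000000e+00  0.00000000e+00  0.00000000e+00  1.00000000e+00]] ['image', 'intrinsics', 'view']
```

View pics/scene0.png

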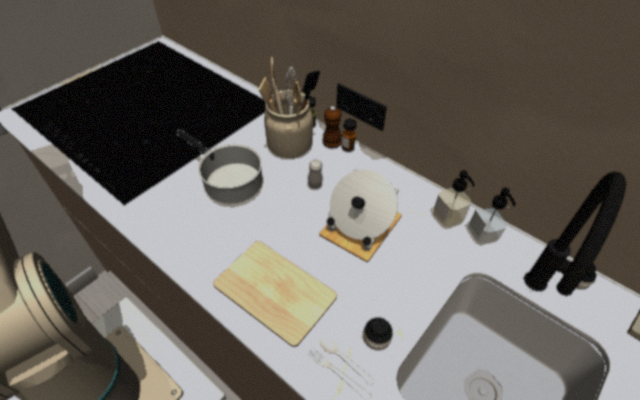

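View pics/side0.png

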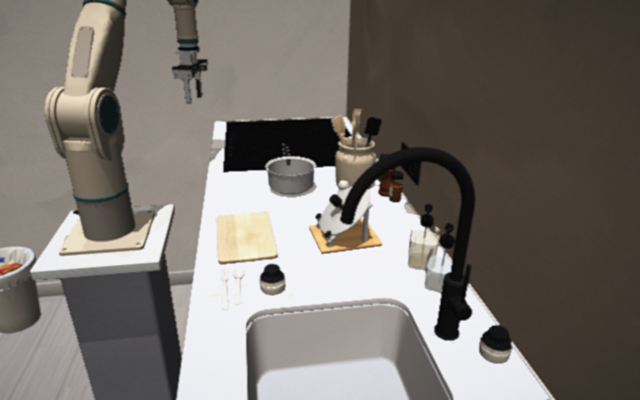

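View pics/wrist0.png

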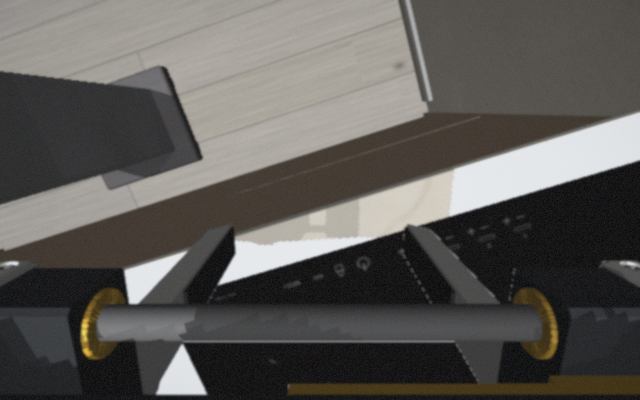

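The images show the lid in its rest with the knob near scene (358,203). The pan is at scene (231,172), the shaker at (315,172) and the timer at (377,332). I'll enlarge these for precise pixel positions.

```bash
python3 - <<'E'
import cv2
a=cv2.imread("pics/scene0.png"); b=cv2.imread("pics/side0.png")
def crop(im,x,y,w,h,f,n):
    cv2.imwrite(f"pics/{n}.png",cv2.resize(im[y:y+h,x:x+w],None,fx=f,fy=f,interpolation=cv2.INTER_CUBIC))
crop(a,310,155,100,110,5,"c_lid_scene")
crop(b,300,170,90,90,6,"c_lid_side")
crop(a,170,120,110,100,5,"c_pan_scene")
crop(b,255,135,75,70,7,"c_pan_side")
E
```

```text
(no output)
```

View pics/c_lid_scene.png

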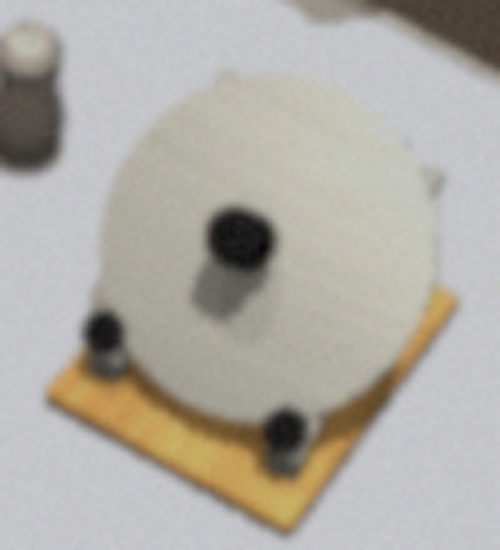

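View pics/c_lid_side.png

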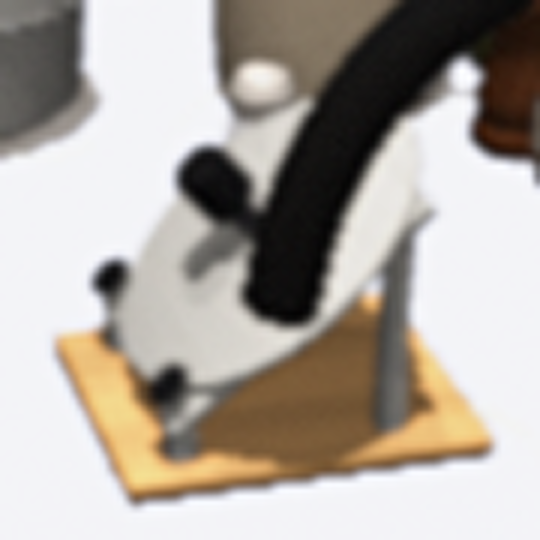

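View pics/c_pan_scene.png

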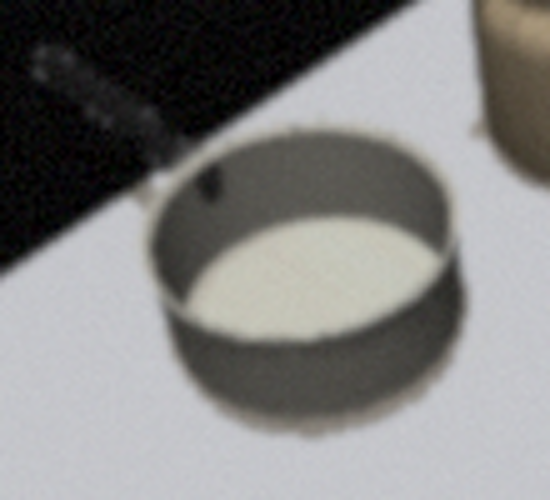

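View pics/c_pan_side.png

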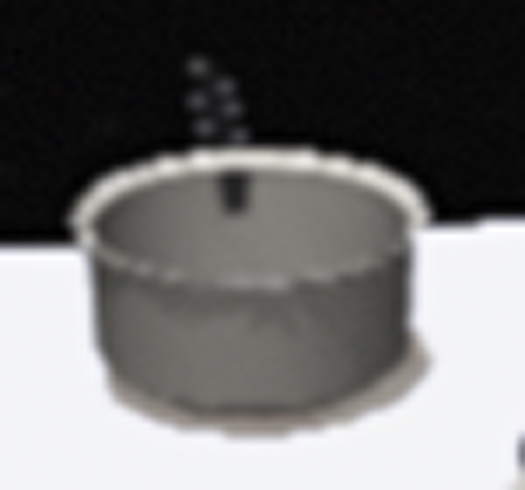

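```bash
cat > h.py <<'E'
import numpy as np
from scipy.optimize import least_squares
cal={n:np.load(f"{n}0.npz") for n in ["scene","side"]}
def proj(n,P,K=None,V=None):
    P=np.atleast_2d(P).astype(float)
    if K is None: K,V=cal[n]["K"],cal[n]["V"]
    c=P@V[:3,:3].T+V[:3,3]; c=c*[1,-1,-1]; u=c@K.T; return u[:,:2]/u[:,2:]
def up(pts,f,x,y): return (np.array(pts,float)+.5)/f-.5+[x,y]
def ray(n,uv,K=None,V=None):
    if K is None: K,V=cal[n]["K"],cal[n]["V"]
    d=np.linalg.inv(K)@[uv[0],uv[1],1]; d=V[:3,:3].T@(d*[1,-1,-1]); o=-V[:3,:3].T@V[:3,3]; return o,d/np.linalg.norm(d)
def plane(n,uv,z):
    o,d=ray(n,uv); return o+d*(z-o[2])/d[2]
E
python3 - <<'E'
from h import *
rs=up([(148,250),(300,128),(458,225),(300,343),(180,310),(440,165),(210,155)],5,170,120)
rd=up([(72,222),(430,218),(250,148),(265,288),(140,268),(370,265)],7,255,135)
for nm,sets in [("both",[("scene",rs),("side",rd)]),("scene",[("scene",rs)]),("side",[("side",rd)])]:
    f=lambda p:np.concatenate([[np.hypot(*(plane(n,u,81)[:2]-p))-81 for u in s] for n,s in sets])
    r=least_squares(f,[600,200]); print(nm,r.x,r.fun.round(1))
ax=np.deg2rad
cs=up([(50,395),(290,525),(458,300)],5,310,155); cd=up([(57,338),(133,490),(490,445)],6,300,170)
ks=up([(241,239)],5,310,155)[0]; kd=up([(214,183)],6,300,170)[0]
def model(p):
    x,y,yaw=p; R=np.array([[np.cos(yaw),-np.sin(yaw)],[np.sin(yaw),np.cos(yaw)]])
    return lambda a,b,z: np.r_[R@[a,b]+[x,y],z]
def f(p):
    m=model(p); C=[m(-85,70,12),m(-85,-70,12),m(85,-70,12)]
    k=m(-43*np.sin(.7),0,85+43*np.cos(.7))
    return np.concatenate([(proj("scene",C)-cs).ravel(),(proj("side",C)-cd).ravel(),(proj("scene",k)-ks).ravel(),(proj("side",k)-kd).ravel()])
r=least_squares(f,[700,0,0]); print(r.x,r.fun.round(1)); m=model(r.x); print("knob",m(-43*np.sin(.7),0,85+43*np.cos(.7)))
# knob triangulation
A=[];b=[]
for n,u in(("scene",ks),("side",kd)):
    o,d=ray(n,u);M=np.eye(3)-np.outer(d,d);A.append(M);b.append(M@o)
print("tri",np.linalg.lstsq(np.vstack(A),np.hstack(b),rcond=None)[0])
for nm,u in [("board",[(258,241),(336,290),(296,342),(215,285)]),("timer",[(377,345)]),("salt",[(315,185)])]: print(nm,[plane("scene",x,0)[:2].round() for x in u])
E
```

```text
both [520.35525659 218.10754789] [-3.7 -6.5 -3.5 -0.1 -2.3 -2.3 -4.5  1.8  2.7  7.5  2.4 -4.  -1.2]
scene [519.22292066 215.13597438] [-2.8 -3.5 -4.9 -3.  -3.3 -1.9 -1.5]
side [521.65114644 220.76883665] [ 3.   1.8  4.7  5.2 -1.3  0.2]
[ 6.31514219e+02 -1.18059678e+02  1.00022891e-01] [-1.4 -0.5  0.6  1.4  1.4 -0.7 -1.3 -1.1 -1.1 -0.1  1.6 -1.2  0.6 -0.2
  0.1 -0.3]
knob [ 603.95131365 -120.8258302   117.88821405]
tri [ 603.96641159 -119.4160992   116.25491354]
board [array([435.,  44.]), array([ 453., -183.]), array([ 309., -195.]), array([290.,  30.])]
timer [array([ 410., -325.])]
salt [array([663.,  60.])]
```

Positions are consistent: knob ≈ (604,-120,117), rest yaw ≈ 0.10 rad, pan mouth ≈ (520,218,81). The tool can only translate and turn about its own pointing axis, so I can't tilt it. My plan is to grip the knob from above with the jaws across the tilt plane, so the lid can pivot between the pads. I'll draw it out, then level it by pressing its lower rim gently on free counter while still gripping.

First I move above the lid, in two halves.

Call:
arm_command(
  steps=[
    [0.008,0,-0.008,-0.01,-1],
    [0.024,0,-0.023,-0.02,-1],
    [0.042,0,-0.04,-0.03,-1],
    [0.06,0,-0.057,-0.05,-1],
    [0.078,0,-0.074,-0.06,-1],
    [0.096,0,-0.091,-0.07,-1],
    [0.114,0,-0.108,-0.08,-1],
    [0.132,0,-0.125,-0.1,-1],
    [0.15,0,-0.142,-0.11,-1],
    [0.168,0,-0.159,-0.12,-1],
    [0.186,0,-0.176,-0.13,-1],
    [0.204,0,-0.194,-0.15,-1],
    [0.222,0,-0.211,-0.16,-1],
    [0.24,0,-0.228,-0.17,-1],
    [0.258,0,-0.245,-0.18,-1],
    [0.274,0,-0.26,-0.19,-1],
    [0.286,0,-0.271,-0.2,-1],
    [0.294,0,-0.279,-0.205,-1],
    [0.3,0,-0.285,-0.21,-1],
    [0.3,0,-0.285,-0.21,-1],
  ],
)

```text
t: 1.82
eef_pos: [397.6, 253.8, 219.5]
ee_rot: [-90.1, -0.0, -5.9]
contact_force: [-0.1, -0.6, -0.1]
width: 1.005
```

Call:
arm_command(
  steps=[
    [0.006,0,-0.009,-0.01,-1],
    [0.018,0,-0.026,-0.02,-1],
    [0.032,0,-0.047,-0.03,-1],
    [0.046,0,-0.067,-0.04,-1],
    [0.06,0,-0.087,-0.05,-1],
    [0.074,0,-0.108,-0.06,-1],
    [0.088,0,-0.128,-0.07,-1],
    [0.102,0,-0.148,-0.08,-1],
    [0.116,0,-0.169,-0.1,-1],
    [0.13,0,-0.189,-0.11,-1],
    [0.144,0,-0.209,-0.12,-1],
    [0.158,0,-0.23,-0.13,-1],
    [0.172,0,-0.25,-0.14,-1],
    [0.186,0,-0.271,-0.15,-1],
    [0.2,0,-0.291,-0.16,-1],
    [0.214,0,-0.311,-0.17,-1],
    [0.227,0,-0.33,-0.18,-1],
    [0.237,0,-0.345,-0.19,-1],
    [0.2435,0,-0.354,-0.2,-1],
    [0.2435,0,-0.354,-0.2,-1],
  ],
)

```text
t: 3.48
eef_pos: [604.6, -122.3, 219.1]
ee_rot: [-90.1, -0.0, 5.6]
contact_force: [0.1, 0.3, 0.1]
width: 1.001
```

```bash
python3 - <<'E'
from bench import get_state, eyes
import cv2, numpy as np
s=get_state(); print(s['t'],s['eef_pos'],s['ee_rot'],s['q'].round(1))
for n in ["scene","side","wrist"]:
    c=eyes.camera(n); cv2.imwrite(f"pics/{n}1.png",c["image"])
    if n=="wrist": np.savez("wrist1.npz",K=c["intrinsics"],V=c["view"])
E
```

```text
3.4833 [ 604.60286571 -122.29157199  219.08833808] [-9.00610873e+01 -1.32661753e-02  5.62779418e+00] [ 8.800e+00  3.320e+01 -1.000e-01  9.260e+01  1.000e-01  5.420e+01
  1.043e+02]
```

View pics/wrist1.png

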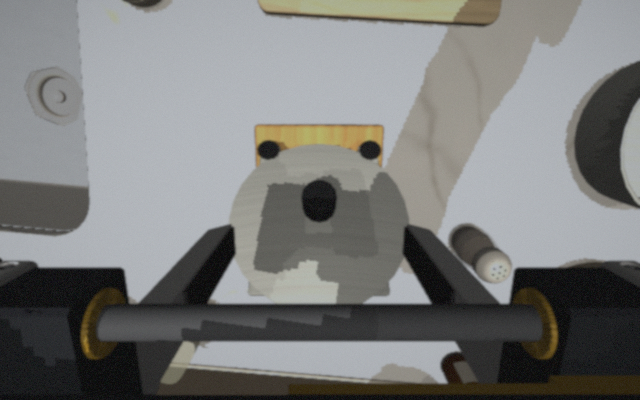

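View pics/side1.png

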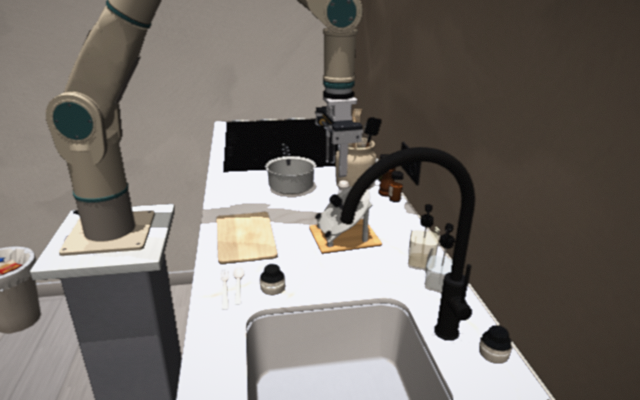

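View pics/scene1.png

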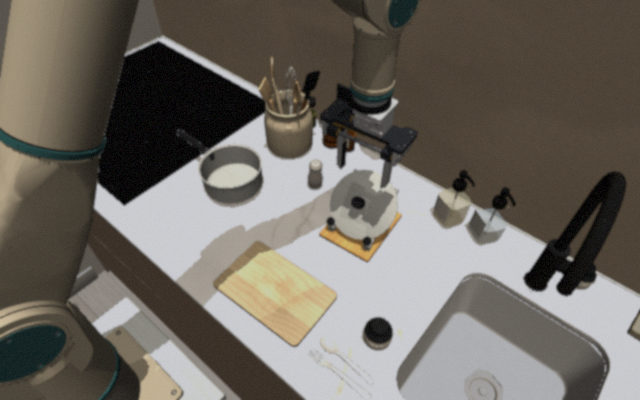

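```bash
python3 - <<'E'
from h import *
w=np.load("wrist1.npz");K,V=w["K"],w["V"]
o,d=ray("w",(319,201),K,V); print(o,d)
for z in(115,117,119): print(o+d*(z-o[2])/d[2])
for p in [(268.5,149),(370,149)]:
    print("peg",o*0+ray("w",p,K,V)[0]+ray("w",p,K,V)[1]*((45-o[2])/ray("w",p,K,V)[1][2]))
E
```

```text
[ 533.52346221 -126.83453401  384.82655198] [ 0.25905571  0.02821268 -0.96545025]
[ 605.92502698 -118.94958069  115.        ]
[ 605.38837435 -119.00802529  117.        ]
[ 604.85172172 -119.0664699   119.        ]
peg [ 576.58392019 -172.02422781   45.        ]
peg [566.56943157 -71.93059799  45.        ]
```

The wrist view shows the knob at (319,201), midway between the jaws, and the rest's front edge parallel to the jaw line. The yaw is right, so I descend.

Call:
arm_command(
  steps=[
    [0,0.005,0.001,0,-1],
    [0,0.015,0.002,0,-1],
    [0,0.027,0.002,0,-1],
    [0,0.039,0.002,0,-1],
    [0,0.051,0.002,0,-1],
    [0,0.063,0.002,0,-1],
    [0,0.074,0.002,0,-1],
    [0,0.083,0.002,0,-1],
    [0,0.09,0.002,0,-1],
    [0,0.096,0.002,0,-1],
    [0,0.101,0.002,0,-1],
    [0,0.104,0.002,0,-1],
    [0,0.105,0.002,0,-1],
    [0,0.105,0.002,0,-1],
  ],
  squeeze=30,
)

```text
t: 4.8
eef_pos: [603.8, -118.4, 114.4]
ee_rot: [-90.0, -0.0, 5.7]
contact_force: [0.5, -0.1, -0.3]
width: 1.003
```

```bash
python3 - <<'E'
from bench import get_state, eyes
import cv2, numpy as np
s=get_state(); print(s['t'],s['eef_pos'],s['ee_rot'],s['contact_force'])
a=eyes.camera("wrist")["image"];b=eyes.camera("side")["image"]
cv2.imwrite("pics/wrist2.png",a);cv2.imwrite("pics/side2c.png",cv2.resize(b[130:260,290:400],None,fx=4.5,fy=4.5,interpolation=2))
E
```

```text
4.8 [ 603.83623813 -118.38342809  114.43833985] [-9.00004895e+01 -4.40633436e-03  5.73505906e+00] [ 0.48752003 -0.13702232 -0.30078345]
```

View pics/wrist2.png

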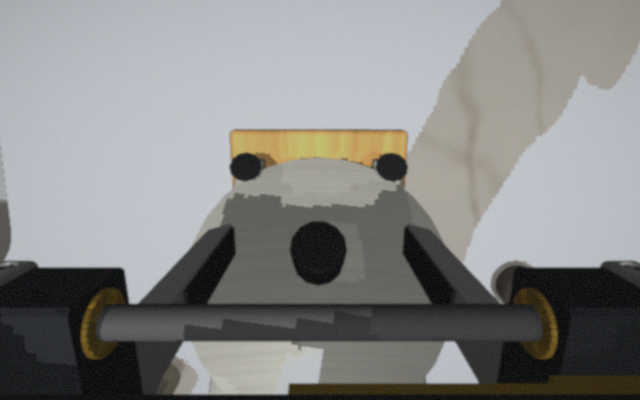

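View pics/side2c.png

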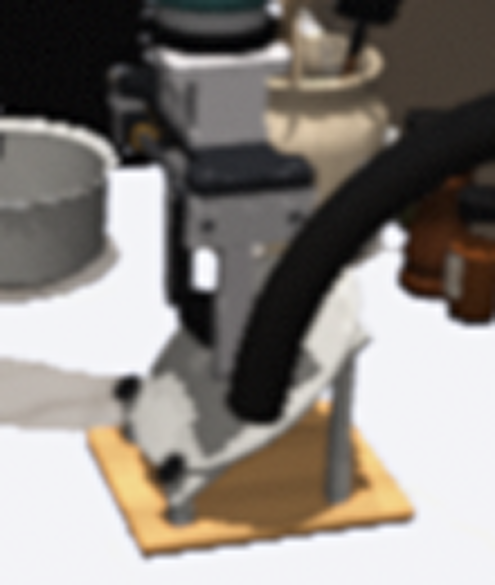

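The knob sits centred between the fingers at wrist pixel (318,252), and there is no contact force. Closing now.

Call:
arm_command(
  steps=[
    [0,0,0,0,1],
    [0,0,0,0,1],
    [0,0,0,0,1],
    [0,0,0,0,1],
    [0,0,0,0,1],
    [0,0,0,0,1],
    [0,0,0,0,1],
    [0,0,0,0,1],
    [0,0,0,0,1],
    [0,0,0,0,1],
  ],
  squeeze=30,
)

```text
t: 5.73
eef_pos: [603.8, -118.3, 114.4]
ee_rot: [-90.0, -0.0, 5.7]
contact_force: [0.5, 0.9, -0.5]
width: 0.324
```

The opening is 0.324, about 30 mm, so the knob is held. Next: up the slope 22 mm, then lift.

Call:
arm_command(
  steps=[
    [0.001,-0.001,0,0,1],
    [0.003,-0.003,0,0,1],
    [0.005,-0.004,0,0,1],
    [0.008,-0.007,0,0,1],
    [0.011,-0.009,0,0,1],
    [0.014,-0.012,0,0,1],
    [0.016,-0.014,0,0,1],
    [0.018,-0.015,0,0,1],
    [0.018,-0.016,0,0,1],
    [0.018,-0.02,0,0,1],
    [0.018,-0.026,0,0,1],
    [0.018,-0.034,0,0,1],
    [0.018,-0.042,0,0,1],
    [0.018,-0.05,0,0,1],
    [0.018,-0.058,0,0,1],
    [0.018,-0.066,0,0,1],
    [0.018,-0.074,0,0,1],
    [0.018,-0.08,0,0,1],
    [0.018,-0.082,0,0,1],
    [0.018,-0.082,0,0,1],
  ],
)

```text
t: 7.4
eef_pos: [622.1, -116.6, 197.2]
ee_rot: [-90.0, -0.1, 5.7]
contact_force: [0.8, 1.0, -2.8]
width: 0.294
```

```bash
cat > look.py <<'E'
import sys
from bench import get_state, eyes
import cv2, numpy as np
k=sys.argv[1]
s=get_state(); print(s['t'],s['eef_pos'].round(1),s['ee_rot'].round(2),s['contact_force'].round(2),s['torque'].round(3),round(s['width'],3),s['qvel'].round(2))
for n in sys.argv[2:]:
    cv2.imwrite(f"pics/{n}{k}.png",eyes.camera(n)["image"])
E
python3 look.py 3 scene side wrist
```

```text
7.4 [ 622.1 -116.6  197.2] [-9.002e+01 -7.000e-02  5.740e+00] [ 0.79  0.98 -2.82] [0.034 0.018 0.056] 0.294 [ 0.06  0.84 -0.18  0.81 -0.11 -0.56 -0.  ]
```

View pics/scene3.png

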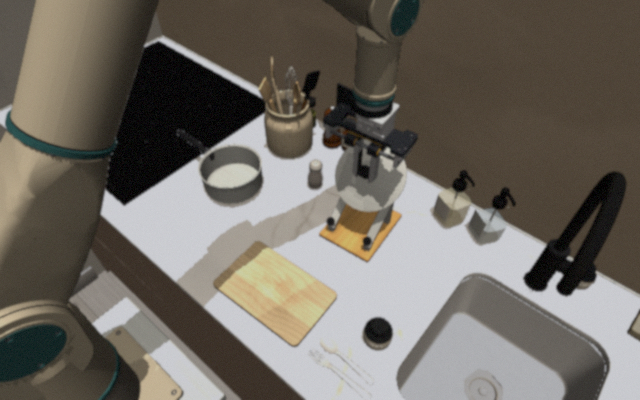

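View pics/side3.png

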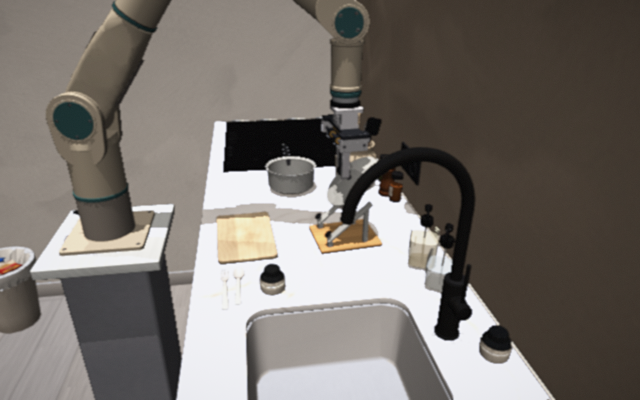

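View pics/wrist3.png

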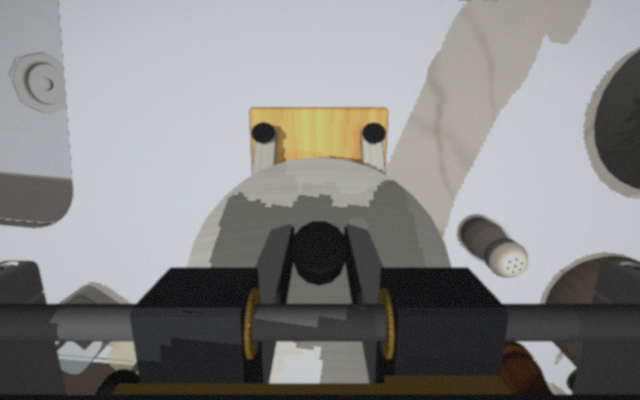

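The lid is clear of the rest, weighing about 2.8 N and still tilted. The pan, shaker and timer haven't moved. I carry it to the free counter patch between the rest, board and pan.

Call:
arm_command(
  steps=[
    [-0.002,0,0.003,0,1],
    [-0.007,0,0.009,0,1],
    [-0.014,0,0.019,0,1],
    [-0.023,0,0.031,0,1],
    [-0.033,0,0.045,0,1],
    [-0.044,0,0.06,0,1],
    [-0.055,0,0.075,0,1],
    [-0.066,0,0.09,0,1],
    [-0.077,0,0.105,0,1],
    [-0.088,0,0.12,0,1],
    [-0.098,0.004,0.133,0,1],
    [-0.107,0.012,0.145,0,1],
    [-0.114,0.022,0.154,0,1],
    [-0.118,0.034,0.16,0,1],
    [-0.12,0.046,0.163,0,1],
    [-0.121,0.058,0.165,0,1],
    [-0.121,0.068,0.165,0,1],
    [-0.121,0.075,0.165,0,1],
    [-0.121,0.078,0.165,0,1],
    [-0.121,0.078,0.165,0,1],
  ],
)

```text
t: 9.22
eef_pos: [484.3, 35.6, 118.0]
ee_rot: [-90.0, 0.1, 5.7]
contact_force: [0.2, 0.0, -1.9]
width: 0.294
```

```bash
python3 look.py 4 scene side wrist; python3 -c "
import cv2
a=cv2.imread('pics/scene4.png')[120:300,200:400];cv2.imwrite('pics/s4c.png',cv2.resize(a,None,fx=3.3,fy=3.3,interpolation=2))
a=cv2.imread('pics/side4.png')[120:270,220:400];cv2.imwrite('pics/d4c.png',cv2.resize(a,None,fx=4,fy=4,interpolation=2))"
```

```text
9.2167 [484.3  35.6 118. ] [-9.00e+01  7.00e-02  5.74e+00] [ 0.19  0.02 -1.92] [0.025 0.067 0.025] 0.294 [ 0.15 -0.95  0.02 -0.77 -0.01  0.72  0.08]
```

View pics/s4c.png

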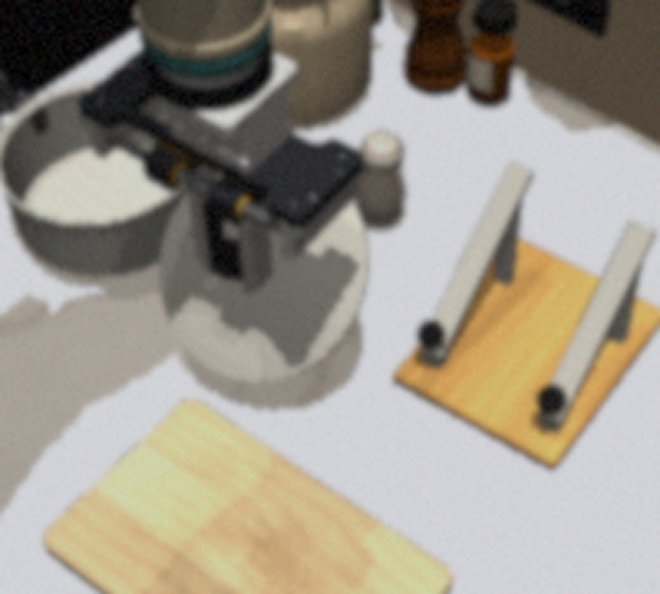

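View pics/d4c.png

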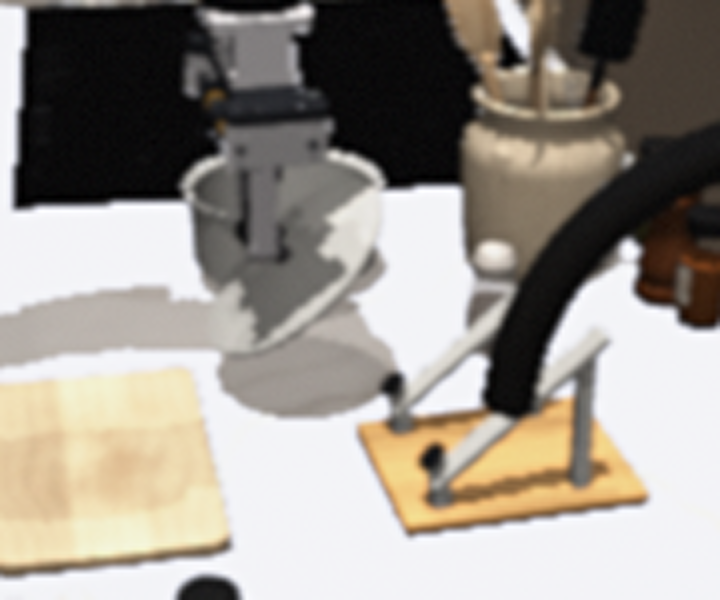

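View pics/wrist4.png

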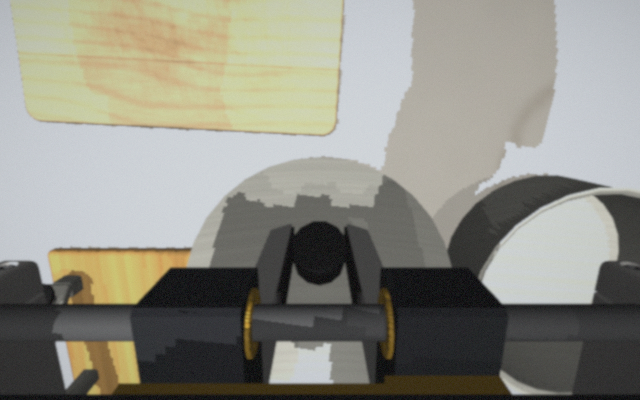

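The lid is still tilted by about 40°, and its lower rim is around 35 mm above the counter. I touch the rim down and follow the arc that rolls the lid towards level, first half only, with a lighter grip so it can pivot.

Call:
arm_command(
  steps=[
    [0,0.004,-0.001,0,1],
    [0,0.011,-0.002,0,1],
    [0,0.019,-0.002,0,1],
    [0,0.026,-0.002,0,1],
    [0,0.031,-0.002,0,1],
    [0,0.034,-0.002,0,1],
    [0.001,0.036,-0.002,0,1],
    [0.004,0.038,-0.002,0,1],
    [0.0075,0.04,-0.002,0,1],
    [0.011,0.042,-0.002,0,1],
    [0.0145,0.044,-0.002,0,1],
    [0.018,0.046,-0.002,0,1],
    [0.021,0.0485,-0.002,0,1],
    [0.024,0.051,-0.002,0,1],
    [0.027,0.0535,-0.002,0,1],
    [0.027,0.0535,-0.002,0,1],
  ],
  squeeze=15,
)

```text
t: 10.7
eef_pos: [513.1, 36.4, 64.7]
ee_rot: [-90.0, -0.1, 5.7]
contact_force: [2.0, -0.1, -1.0]
width: 0.292
```

```bash
python3 look.py 5 side wrist; python3 -c "
import cv2
a=cv2.imread('pics/side5.png')[120:270,220:400];cv2.imwrite('pics/d5c.png',cv2.resize(a,None,fx=4,fy=4,interpolation=2))"
```

```text
10.7 [513.1  36.4  64.7] [-9.00e+01 -8.00e-02  5.74e+00] [ 1.97 -0.11 -1.04] [ 0.091 -0.312 -0.007] 0.292 [-0.04 -0.72 -0.01  0.69 -0.02 -0.11  0.02]
```

View pics/d5c.png

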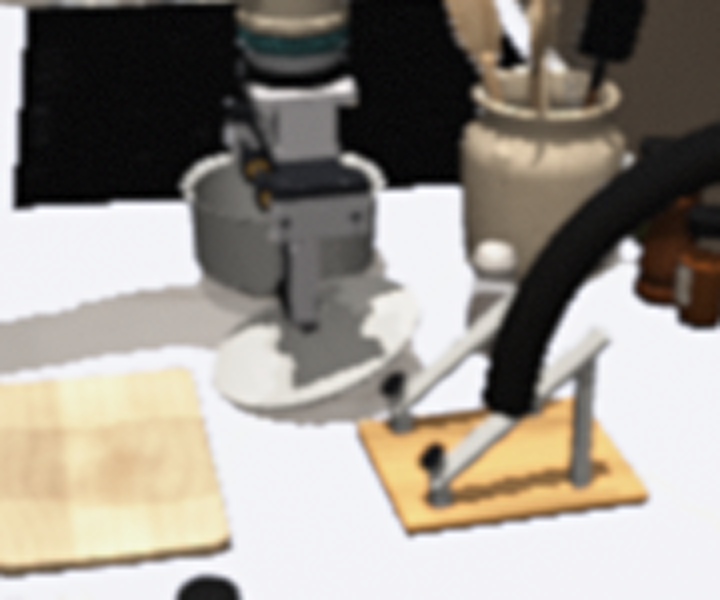

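View pics/wrist5.png

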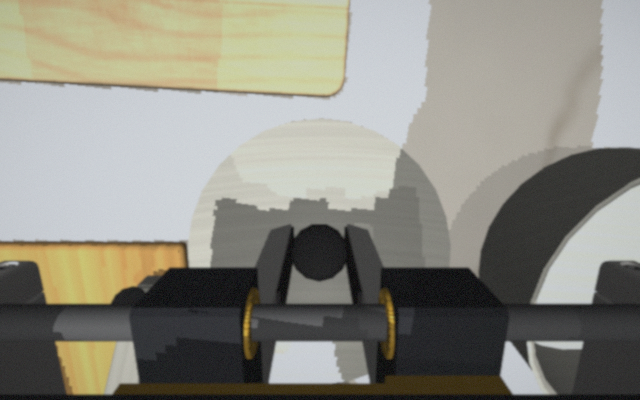

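The lid is rolling nicely and now sits at about 20°, with small forces and clear of the foot and pan. I continue to near-flat.

Call:
arm_command(
  steps=[
    [0.003,0.003,0.001,0,1],
    [0.006,0.006,0.001,0,1],
    [0.0085,0.009,0.001,0,1],
    [0.011,0.012,0.001,0,1],
    [0.013,0.015,0.001,0,1],
    [0.0155,0.018,0.001,0,1],
    [0.017,0.02,0.001,0,1],
    [0.018,0.022,0.001,0,1],
    [0.018,0.022,0.001,0,1],
    [0.018,0.022,0.001,0,1],
  ],
)

```text
t: 11.63
eef_pos: [529.4, 39.0, 42.7]
ee_rot: [-90.0, 0.0, 5.7]
contact_force: [0.1, 0.0, -1.7]
width: 0.294
```

Call:
arm_command(
  steps=[
    [0.001,0.001,0,0,1],
    [0.001,0.002,0,0,1],
    [0.001,0.003,0,0,1],
    [0.001,0.003,0,0,1],
  ],
)

```text
t: 11.97
eef_pos: [530.8, 39.1, 40.3]
ee_rot: [-90.0, -0.0, 5.7]
contact_force: [0.1, -0.9, 3.0]
width: 0.296
```

```bash
python3 look.py 6 side scene; python3 -c "
import cv2
a=cv2.imread('pics/side6.png')[170:240,260:340];cv2.imwrite('pics/d6c.png',cv2.resize(a,None,fx=8,fy=8,interpolation=2))"
```

```text
11.9667 [530.8  39.1  40.3] [-9.00e+01 -2.00e-02  5.74e+00] [ 0.14 -0.95  2.98] [0.049 0.039 0.008] 0.296 [-0.08 -0.02  0.09 -0.    0.01 -0.08  0.02]
```

View pics/d6c.png

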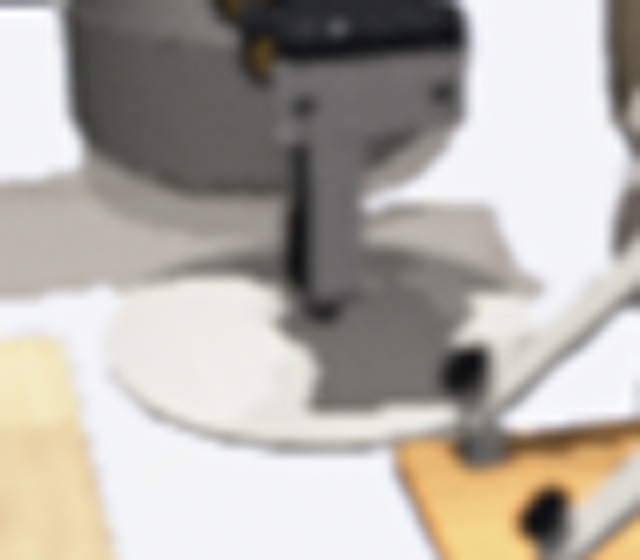

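The lid is nearly flat, with the counter pushing up about 5 N. I press slightly more, then firm the grip while it is flat.

Call:
arm_command(
  steps=[
    [0,0.001,0,0,1],
    [0,0.002,0,0,1],
    [0,0.002,0,0,1],
    [0,0.002,0,0,1],
  ],
)

```text
t: 12.4
eef_pos: [531.2, 39.2, 39.6]
ee_rot: [-90.0, -0.1, 5.7]
contact_force: [-1.8, 0.6, 16.3]
width: 0.295
```

The force rises to 16 N, so the lid is seated flat. I tighten and lift slightly to check it.

Call:
arm_command(
  steps=[
    [0,0,0,0,1],
    [0,0,0,0,1],
    [0,0,0,0,1],
    [0,-0.001,0,0,1],
    [0,-0.003,0,0,1],
    [0,-0.007,0,0,1],
    [0,-0.013,0,0,1],
    [0,-0.021,0,0,1],
    [0,-0.031,0,0,1],
    [0,-0.043,0,0,1],
    [0,-0.056,0,0,1],
    [0,-0.07,0,0,1],
    [0,-0.085,0,0,1],
    [0,-0.1,0,0,1],
    [0,-0.115,0,0,1],
    [0,-0.13,0,0,1],
    [0,-0.143,0,0,1],
    [0,-0.152,0,0,1],
    [0,-0.155,0,0,1],
    [0,-0.155,0,0,1],
  ],
  squeeze=45,
)

```text
t: 14.07
eef_pos: [531.0, 39.2, 193.9]
ee_rot: [-90.0, -0.1, 5.7]
contact_force: [-0.8, -0.4, -2.7]
width: 0.29
```

```bash
python3 look.py 7 side scene wrist; python3 -c "
import cv2
a=cv2.imread('pics/side7.png')[110:200,250:350];cv2.imwrite('pics/d7c.png',cv2.resize(a,None,fx=6.5,fy=6.5,interpolation=2))"
```

```text
14.0667 [531.   39.2 193.9] [-90.    -0.09   5.74] [-0.75 -0.38 -2.71] [ 0.077  0.038 -0.005] 0.29 [-0.01  1.5  -0.12  0.93  0.11 -0.87 -0.04]
```

View pics/d7c.png

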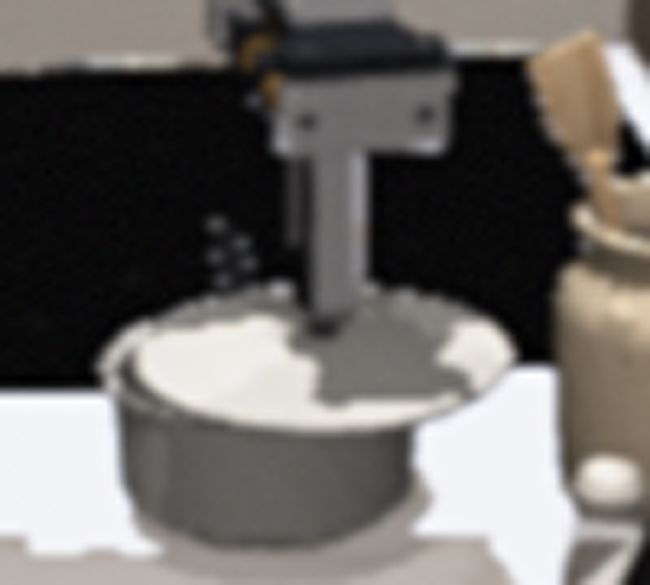

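View pics/wrist7.png

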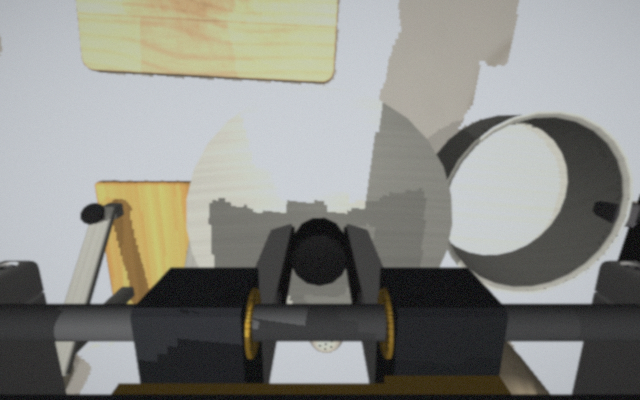

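View pics/scene7.png

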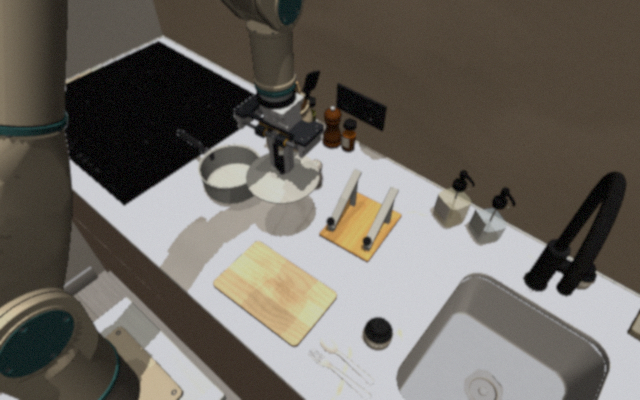

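The lid is level. Next I refine the pan centre and the lid centre from the wrist view and enlarged crops.

```bash
python3 - <<'E'
import cv2
a=cv2.imread('pics/wrist7.png')
cv2.imwrite('pics/w7p.png',cv2.resize(a[95:300,430:640],None,fx=2.8,fy=2.8,interpolation=2))
cv2.imwrite('pics/w7l.png',cv2.resize(a[70:290,170:470],None,fx=2.5,fy=2.5,interpolation=2))
b=cv2.imread('pics/scene7.png')
cv2.imwrite('pics/s7.png',cv2.resize(b[110:220,180:340],None,fx=5,fy=5,interpolation=2))
E
```

```text
(no output)
```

View pics/w7p.png

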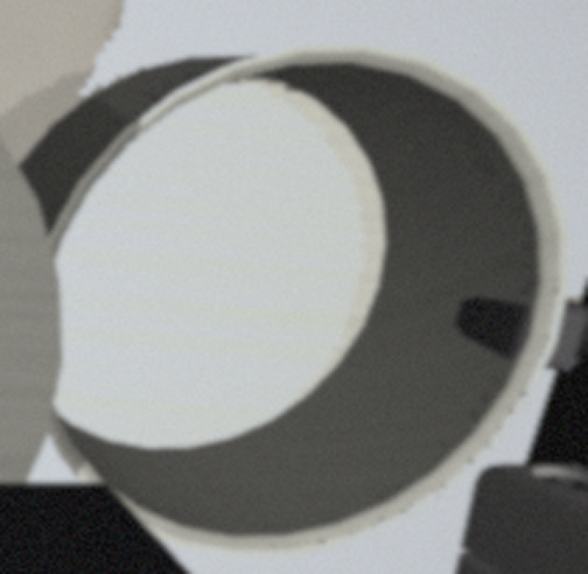

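View pics/w7l.png

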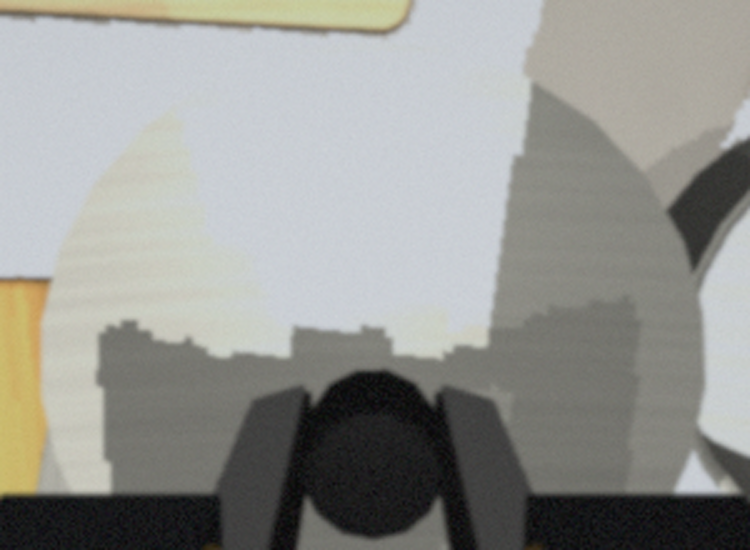

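View pics/s7.png

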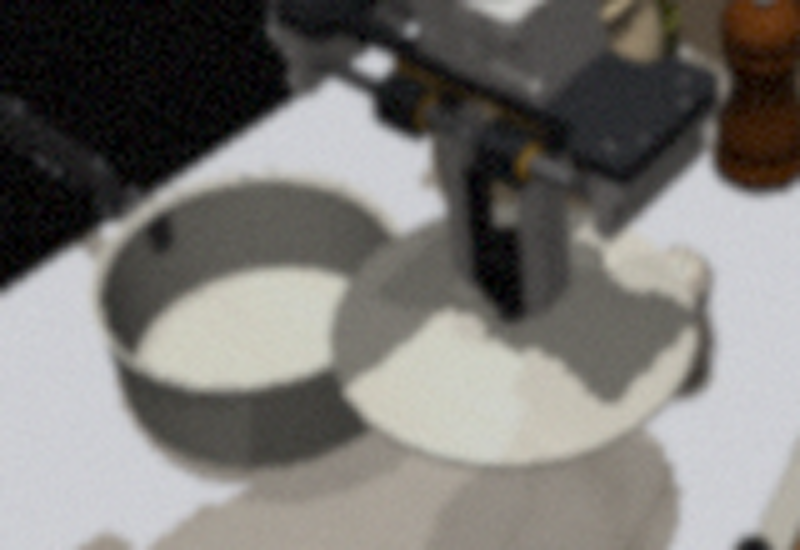

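```bash
python3 - <<'E'
from h import *
from bench import eyes,get_state
c=eyes.camera("wrist"); K,V=c["intrinsics"],c["view"]; np.savez("wrist7.npz",K=K,V=V)
s=get_state(); print(s["eef_pos"],s["ee_rot"])
pw=up([(560,240),(535,160),(480,100),(400,62),(320,50),(250,62),(140,125),(85,190),(150,520),(200,540),(270,548),(340,535),(420,500),(500,420),(540,360)],2.8,430,95)
ps=up([(148,250),(300,128),(458,225),(300,343),(180,310),(440,165),(210,155)],5,170,120)
pd=up([(72,222),(430,218),(250,148),(265,288),(140,268),(370,265)],7,255,135)
cams={"w":(K,V),"scene":(cal["scene"]["K"],cal["scene"]["V"]),"side":(cal["side"]["K"],cal["side"]["V"])}
def hit(n,u,P,N):
    o,d=ray(n,u,*cams[n]); return o+d*((P-o)@N)/(d@N)
def circ(sets,z,r):
    f=lambda p:np.concatenate([[np.hypot(*(hit(n,u,np.r_[0,0,z],np.r_[0,0,1.])[:2]-p))-r for u in q] for n,q in sets])
    q=least_squares(f,[520,218],loss="soft_l1"); return q.x.round(1),f(q.x).round(1)
for st in ([("w",pw)],[("scene",ps)],[("side",pd)],[("w",pw),("scene",ps),("side",pd)]): print("pan",circ(st,81,81))
lw=up([(42,330),(55,250),(80,195),(120,145),(170,108),(535,82),(600,125),(650,190),(690,270),(703,340),(700,400),(690,450)],2.5,170,70)
ls=up([(333,330),(345,385),(380,420),(430,450),(510,465),(580,450),(640,415),(690,350),(360,285),(400,245)],5,180,110)
ld=up([(130,365),(320,430),(200,410),(430,410),(515,355),(490,315)],6.5,250,110)
for st in ([("w",lw)],[("scene",ls)],[("side",ld)],[("w",lw),("scene",ls),("side",ld)]): print("lid",circ(st,157,82))
def f(p):
    N=np.array([p[3],p[4],1]);N/=np.linalg.norm(N);P=np.r_[p[:3]]
    return np.concatenate([[np.linalg.norm(hit(n,u,P,N)-P)-82 for u in q] for n,q in [("w",lw),("scene",ls),("side",ld)]])
q=least_squares(f,[531,40,157,0,0],loss="soft_l1");print("lid free",q.x[:3],np.rad2deg(q.x[3:]))
E
```

```text
[530.01325568  39.07550969 192.1917078 ] [-89.99916804   0.09932869   5.74130688]
pan (array([522.8, 217.9]), array([ 0.4, -0.2, -1.7, -2.8, -2.5, -2.9, -4.6, -6.1, -6.6, -5.4, -3.9,
       -3.3, -1.6, -2.1,  0. ]))
pan (array([520.1, 213.9]), array([-1.3, -3. , -6.4, -3.3, -2.3, -3. , -0.3]))
pan (array([522.5, 221.2]), array([ 3.9,  1. ,  4.2,  5.7, -0.3,  0.1]))
pan (array([521.5, 217.7]), array([ 0.1, -0.9, -2.7, -4.1, -3.8, -4.2, -5.7, -6.9, -5.4, -4.1, -2.6,
       -2. , -0.5, -1.4,  0.4, -2.5, -6.9, -4.6,  0.4, -1.1, -3.5, -4.1,
        3. ,  1.4,  7.8,  2. , -3.5, -2.3]))
lid (array([528.8,  37.8]), array([-0.7,  0.5,  0.8,  0.5, -0.8, -0.1,  0.4, -0.6, -0. ,  0.1,  0.1,
        0.5]))
lid (array([531.3,  39.1]), array([ 0.1,  0.2, -1.3,  0.2,  1.6, -0.9, -3.7, -3. , -5.2, -5.6]))
lid (array([530.4,  43.2]), array([ 4.1,  2.9,  0.2, -3.8,  1.5,  4.8]))
lid (array([530.3,  38.5]), array([ 0.1,  1.6,  2.1,  1.9,  0.8,  1. ,  1.2, -0.1,  0. , -0.1, -0.5,
       -0.4, -0.1, -0.4, -2.3, -1. ,  0.4, -1.9, -4.4, -3.1, -4.9, -5. ,
        3.9, -1.7, -3. , -7.8,  1. ,  6.9]))
lid free [529.9329589   37.73079184 159.65279085] [-1.38451002  0.67307106]
```

Call:
arm_command(
  steps=[
    [0,0,0.003,0,1],
    [0.001,0,0.009,0,1],
    [0.001,0,0.018,0,1],
    [0.002,0,0.029,0,1],
    [0.002,0,0.041,0,1],
    [0.003,0,0.054,0,1],
    [0.004,0,0.067,0,1],
    [0.004,0,0.08,0,1],
    [0.005,0,0.093,0,1],
    [0.006,0,0.106,0,1],
    [0.006,0,0.119,0,1],
    [0.007,0,0.132,0,1],
    [0.008,0,0.145,0,1],
    [0.008,0,0.157,0,1],
    [0.009,0,0.167,0,1],
    [0.0095,0,0.174,0,1],
    [0.0095,0,0.178,0,1],
    [0.0095,0,0.1795,0,1],
    [0.0095,0,0.1795,0,1],
    [0.0095,0,0.1795,0,1],
  ],
)

```text
t: 15.93
eef_pos: [522.3, 217.9, 192.9]
ee_rot: [-90.0, 0.0, 5.7]
contact_force: [0.8, -1.2, -1.9]
width: 0.286
```

```bash
python3 look.py 8 side scene wrist; python3 -c "
import cv2
a=cv2.imread('pics/side8.png')[110:210,240:350];cv2.imwrite('pics/d8c.png',cv2.resize(a,None,fx=6,fy=6,interpolation=2))
a=cv2.imread('pics/scene8.png')[100:220,160:310];cv2.imwrite('pics/s8c.png',cv2.resize(a,None,fx=5,fy=5,interpolation=2))"
```

```text
15.9333 [522.3 217.9 192.9] [-9.003e+01  1.000e-02  5.680e+00] [ 0.82 -1.2  -1.92] [0.036 0.011 0.005] 0.286 [ 0.31 -0.07  0.12  0.06 -0.01  0.03  0.09]
```

View pics/d8c.png

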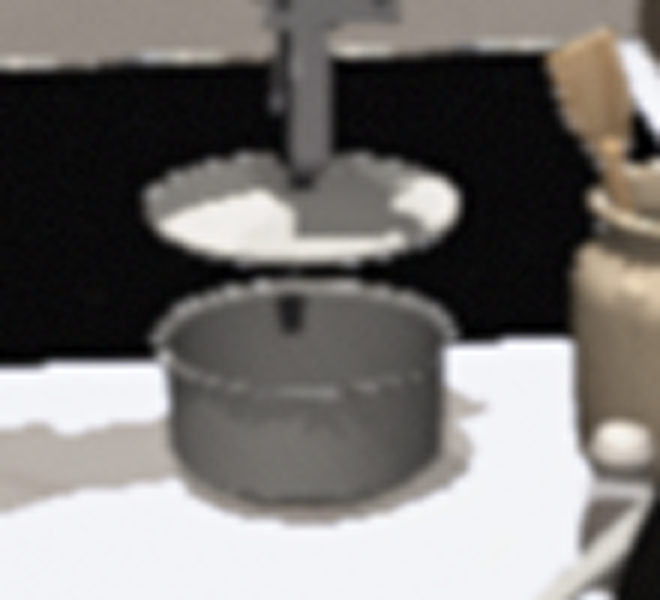

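View pics/s8c.png

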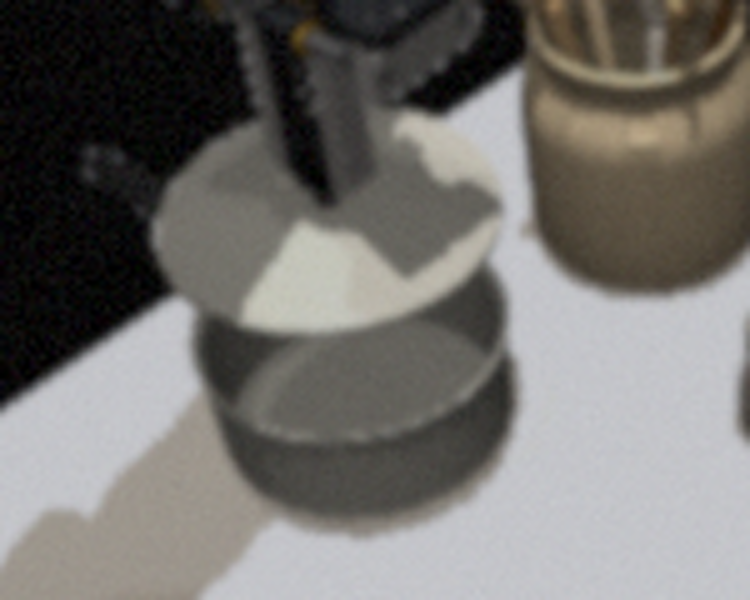

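View pics/wrist8.png

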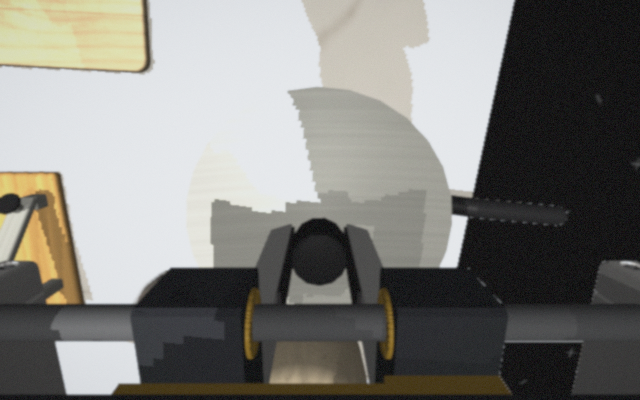

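```bash
python3 - <<'E'
from h import *
t=np.linspace(0,2*np.pi,400)
def ext(n,c,r,f,x,y):
    p=proj(n,np.c_[c[0]+r*np.cos(t),c[1]+r*np.sin(t),0*t+c[2]]); p=(p-[x,y]+.5)*f-.5
    return p.min(0).round(),p.max(0).round()
for n,f,x,y in(("side",6,240,110),("scene",5,160,100)):
    print(n,"lid",ext(n,(522.3,217.5,156),82,f,x,y),"pan",ext(n,(521.5,218,81),81,f,x,y))
E
```

```text
side lid (array([151., 156.]), array([460., 260.])) pan (array([157., 281.]), array([456., 395.]))
scene lid (array([160., 104.]), array([506., 332.])) pan (array([192., 218.]), array([517., 443.]))
```

The images show the lid centred over the pan within about 1–2 mm, level, with its underside near z = 153 mm. I lower 22 mm, with a 1 mm trim, to 50 mm above the rim.

Call:
arm_command(
  steps=[
    [0,0.001,0,0,1],
    [0.001,0.004,0,0,1],
    [0.001,0.008,0,0,1],
    [0.001,0.012,0,0,1],
    [0.001,0.016,0,0,1],
    [0.001,0.019,0,0,1],
    [0.001,0.021,0,0,1],
    [0.001,0.022,0,0,1],
    [0.001,0.022,0,0,1],
    [0.001,0.022,0,0,1],
    [0.001,0.022,0,0,1],
    [0.001,0.022,0,0,1],
    [0.001,0.022,0,0,1],
  ],
)

```text
t: 17.17
eef_pos: [523.3, 218.9, 171.1]
ee_rot: [-90.0, -0.0, 5.7]
contact_force: [0.5, 0.5, -2.1]
width: 0.289
```

```bash
python3 look.py 9 side scene; python3 -c "
import cv2
a=cv2.imread('pics/side9.png')[110:210,240:350];cv2.imwrite('pics/d9c.png',cv2.resize(a,None,fx=6,fy=6,interpolation=2))"
```

```text
17.1667 [523.3 218.9 171.1] [-8.999e+01 -2.000e-02  5.730e+00] [ 0.49  0.54 -2.12] [0.016 0.012 0.013] 0.289 [-0.02  0.09 -0.06  0.03 -0.1  -0.03  0.08]
```

View pics/d9c.png

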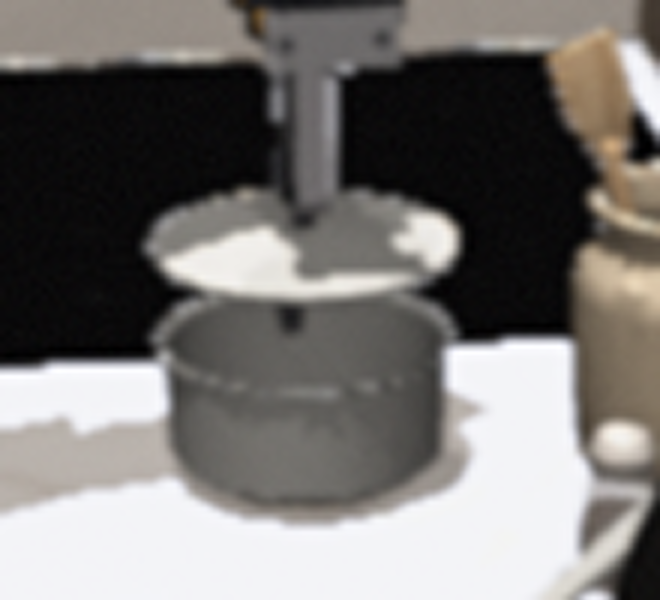

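View pics/scene9.png

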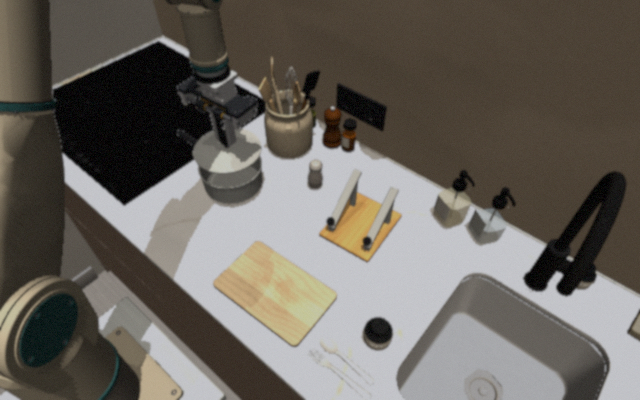

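The lid spans (145–462, 240) in the side crop, level and right above the rim at (152–457). The pan, shaker and timer are at their original pixels, and the arm is at rest. Handing in.

```bash
python3 -c "
from bench import bot,get_state
print(bot.job_done()); print(get_state()['t'])"
```

```text
the job is handed in; nothing more can be done
None
the job is handed in; nothing more can be done
```

The lid is held level over the saucepan, gripped by its knob at 45 N and motionless. Its underside is about 50 mm above the rim, and I handed the job in at about 17 s.

**How it was done:**
- **Grip:** The moves offered no way to tilt the tool. I therefore took the knob from straight above, not along the lid's axis as described, with the jaws across the tilt plane.
- **Drawing out:** I slid the lid about 23 mm up the slope and lifted it clear of the pegs.
- **Turning level:** I pressed its lower rim on a free patch of counter so it pivoted flat in the grip, then tightened and lifted. It did rest on the counter briefly, but was never released. The highest force I read was about 16 N.

**Last checks:**
- **Position:** TCP at (523, 219, 171) mm, against a pan-mouth estimate of about (521.5, 218, 81) mm. The lid is centred within about 1–2 mm.
- **Level:** In the last side view the lid looks level. A rough camera fit before the final move gave 0.7–1.4° of tilt, with errors of several mm in the side and scene points. Seating the lid flat on the counter is the better evidence.
- **Bystanders:** The pan, salt shaker and egg timer sat at their original places in the pictures, and the lid did not touch the pan in any view.
- **Disagreement:** The separate cameras put the pan centre up to 7 mm apart in y. I used relative lid-to-pan measurements, averaged over the cameras, to centre the lid.

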